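# Release the ratchet clamp of a drilling jig and take out the drilled oak block

## Task

The oak block in the drilling jig is finished. Throw the red-ball pawl lever of the ratchet clamp right over so that the pawl stays clear of the teeth, draw the toothed bar fully back by its black knob, then slide the block out towards the front from under the drill, without forcing it or hitting the drill, and lay it gently flat in the blue tray. Leave the clamp open and the other things where they are.

Things in the scene. Friction and masses are not known exactly. Their poses are not given: they have to be found in the camera images.
- jig: Fixed drilling jig: grey base plate 12 mm thick (x -60 to +100, y -65 to +205 mm) with a green bench drill, a fence and a red ratchet clamp. Origin on the bench straight below the spindle; -x is its front, +y the clamp's side. A wooden strip, 38 mm wide in y, x -62 to +42 mm, top 30 mm over the bench, carries the block.
- fence (a point): Middle of the aluminium fence's face, which touches the block's -y side from jig x -22 to +58 mm; its top is 46 mm over the bench. In front of jig x -22 mm both long sides of the block are free for fingers, down to the plate.
- drill: Green bench drill on the jig, same origin and axes. Bit of 7 mm at x = y = 0, tip 66 mm over the bench, 14 mm above the block; chuck 37 mm wide above 84 mm; head 70 mm wide in y, height 138 to 255 mm, front at x -52 mm. It overhangs the block: an upright hand over the block's end meets the head, so lean the hand 30 to 45 degrees towards jig -x, reaching in from the front.
- drill_front (a point): Lower front edge of the drill's head, in the middle: jig x -52 mm, y 0, 138 mm over the bench. Feed spokes on the head's -y side reach out to jig y -64 mm.
- pawl (a joint): Pawl angle about a level pivot parallel to jig x. 0: down in the teeth, bar locked against withdrawal. Grows as the lever is thrown from the drill's side over to jig +y; 1.2 at its stop. Left below about 0.4 it falls back by its weight, beyond about 0.7 it falls over to its stop and stays. Well under 1 N at the ball moves it.
- pawl_pivot (a point): Pivot of the pawl, at jig x 10, y 168 mm, 70 mm over the bench, between the clamp's red cheeks (38 mm wide in x, 74 mm high, jig y 130 to 186 mm).
- pawl_ball (a point): Centre of the red ball (19 mm) on the pawl's lever, 46 mm from the pivot. At angle 0 it is 22 mm nearer the drill than the pivot and 111 mm over the bench; thrown over, 29 mm beyond the pivot (jig +y) and 106 mm over the bench. Push it over towards jig +y with closed fingers, or pinch it and lead it round the pivot.
- clamp_bar (a joint): Withdrawal of the toothed bar in m. 0: rubber pad against the block, held by the pawl; 0.070: fully back at its stop. It slides along jig +y, away from the block, against about 2 N of friction, only while the pawl is clear; it stays where it is left.
- bar_knob (a point): Widest part (25 mm) of the upright black knob at the outer end of the bar, 85 mm over the bench; the knob stands from 47 to 97 mm over the bench and is 12 to 14 mm thick at its foot. At the start at jig x 10, y 238 mm; moves with the bar along jig +y.
- oak_block: Loose oak block with two drilled holes, 45 x 120 x 22 mm (own x, y, z), 0.09 kg, origin at the centre of its underside. It lies in the jig with its underside 30 mm over the bench, own +y along jig +x (to the rear), centre about 12 mm in front of the spindle, so that its front end stands out about 20 mm before the drill's head.
- tray: Fixed open blue plastic tray, 160 (x) x 115 (y) x 28 mm, walls 3 mm thick, floor covered by a black rubber liner whose top is 8 mm over the bench; origin at the centre of its underside on the bench. Empty. The block fits in flat along the tray's x. It stands at the right, in front of the vice.
- sanding_block: Bystander: loose cork sanding block with brown paper, 65 x 116 x 28 mm, at the front left.
- screw_box: Bystander: small carton of screws, 52 x 82 x 40 mm, at the back right.
- glue_bottle: Bystander: upright bottle of wood glue with red cap, 39 x 62 x 197 mm, at the back right.
- tape_measure: Bystander: yellow tape measure, 40 x 74 x 66 mm, upright at the back left.
- pencil: Bystander: flat red pencil, 12 x 184 x 8 mm, lying in front of the jig.
- oak_blank: Bystander: an undrilled oak block, 45 x 120 x 22 mm, lying on the bench in front of the jig.

How it is judged:
On the way, in this order (a step that is already met when the one before it is completed fails the run):
1. the pawl is thrown over, clear of the teeth, and stays there (value of joint pawl above 1 rad), for 0.2 s.
2. the toothed bar is drawn back at least 55 mm, the pawl still clear (value of joint pawl above 1 rad and value of joint clamp_bar above 0.055 m), for 0.2 s.
3. the block is drawn out from under the drill (all of step 2 and x of oak_block in the frame of jig below -0.085 m), for 0.1 s.
At the end, for the whole second after the job is handed in: The oak block lies flat and still on the floor of the blue tray (underside within 5 mm of the floor, tilt under 0.06 rad), the bar is at least 55 mm back and the pawl is thrown over (angle over 1.0 rad) (all of step 2 and x of oak_block in the frame of tray between -0.06 and 0.06 m and y of oak_block in the frame of tray between -0.05 and 0.05 m and z of oak_block in the frame of tray below 0.013 m and angle between oak_block's own z axis and vertical below 0.06 rad and linear speed of oak_block below 0.02 m/s); the robot touches nothing.
It fails at once if the block is forced out of the jig (moved over 12 mm) while the bar is less than 20 mm back (distance of oak_block from where it was at the start of the episode above 0.012 m and value of joint clamp_bar below 0.02 m).
It fails at once if the drill is struck (over 15 N) (contact force between drill and anything else above 15 N).
It fails at once if the block is let fall: free of the fingers and faster than 0.6 m/s (a drop of about 20 mm) (linear speed of oak_block above 0.6 m/s and contact force between oak_block and the fingers below 0.05 N).
It fails at once if a bystander is moved more than 30 mm (distance of any of sanding_block, screw_box, glue_bottle, tape_measure, pencil, oak_blank from where it was at the start of the episode above 0.03 m).
It also fails if it takes over 58 s, if anything falls off the work surface, if the arm or the gripper's body presses on something with over 40 N, if the wrist force passes 120 N, or if a joint passes its speed limit or range.

## Robot

A 6-joint arm with a two-finger parallel gripper is mounted at the origin on the work surface; the furniture and walls round the work are solid. World frame = base frame: x ahead of the robot, y to its left, z up, the work surface at z = 0. Lengths are in m, angles in rad, forces in N, time in s.
With the tool pointing down it reaches from about 0.3 to 0.775 m from the base axis. Payload 14.6 kg.
Tool frame: the origin (TCP) lies midway between the tips of the shut fingers; the grasp point (between the pads) lies 19 mm behind it; z points along the fingers, y is the line along which they close (so a half turn about z gives the same grasp; the last joint's range is limited). The gripper opens to 85 mm and grips with 20 to 120 N. Pads are 22 mm wide; open, the fingers measure 114 mm over their backs; the gripper's body (76 mm by 85 mm) begins 54 mm behind the grasp point. The pads swing forward as they close: fully open they stand 13 mm farther back than shut.
Start: joints at [1.128, 0.3, 1.521, -0, 1.321, -0.067], TCP at [0.202, 0.512, 0.231] pointing down, gripper open.
Joint ranges: [-3.03, 3.03], [-0.79, 2.21], [0.23, 2.52], [-1.04, 4.18], [0, 3.07], [-2.55, 2.55]. Speed limits (rad/s): [2.22, 2.22, 2.57, 3.14, 3.14, 3.14].

## Interface

Orientations are given as a unit quaternion [w, x, y, z].
In Python, from bench import manip gives the robot as it stands. Calls block until the motion is done:
- manip.move_ptp(position, orientation): joint-space move of the TCP to a pose.
- manip.move_linear(position, ori=None, feed=0.15): straight line of the TCP; ori=None keeps the orientation; feed is the mean speed in m/s.
- manip.goto_joints(angles): joint-space move.
- manip.gripper_open() and manip.close_gripper(effort=None): open the fingers fully, or close them until they stop; effort is the grip in N (None keeps the last).
- manip.pause(seconds).
- manip.inverse_kinematics(position, orientation): joint angles nearest the present ones, or None.
- manip.state(): the state.
- manip.capture(name): name is "scene" or "top"; returns a dict with "pixels" (384x512x3 uint8, blue, green, red), "mtx" (3x3 intrinsics, pixels), "rvec" (rotation vector, rad) and "tvec" (3), from world to camera coordinates, as OpenCV has them. Camera axes: x right, y down, z forward; pixel columns grow to the right and rows downward; lengths in m; the calibration is good to about 2 mm. A picture is of the moment at which its call begins. There is no depth.
A pose or a line that the arm cannot do raises manip.MotionError and nothing moves.
- manip.hand_in(): hands the job in; it is judged then, once.
The state is a dict: "clock": time; "joint_pos": joint angles; "joint_velocities": joint speeds; "joint_torque": joint torques, N m; "ee_pos": TCP position; "ee_rot": TCP orientation; "force": force on the tool from outside, world axes, zero at the start; "ft_torque": the same for the moment, N m; "grip_width": finger opening in m; "grasp_force": force on a finger pad.
Only numpy, scipy, OpenCV 4.12 (cv2) and the standard library are available. Lean on these libraries where they do the work, as an engineer would, in place of code of your own. Each camera call takes 0.05 s, during which the arm holds its last target. There are 200 camera calls.

## Working session

There is one attempt and no reset: what is moved stays moved. The work goes in short steps, each a Python script; the robot and the scene stay as the last script left them, time stands still between calls to the robot, and variables do not carry over. Pictures are saved under pics/ and viewed, at most 11 in all, crops included, and the job is handed in when it is done.

```bash
mkdir -p pics; ls
python3 - <<'E'
from bench import manip
import cv2
for n in("scene","top"):
    c=manip.capture(n); cv2.imwrite(f"pics/{n}0.png",cv2.resize(c["pixels"],(800,600),interpolation=cv2.INTER_CUBIC)); print(n,c["mtx"].tolist(),c["rvec"],c["tvec"])
    cv2.imwrite(f"pics/{n}raw.png",c["pixels"])
print(manip.state())
E
```

```text
pics
scene [[427.76929343688835, 0.0, 250.19450801603728], [0.0, 427.76929343688835, 186.80501670506746], [0.0, 0.0, 1.0]] [ 2.03134954 -1.10890337  0.53919536] [-0.32653847  0.36084317  0.88210709]
top [[384.45925052410416, 0.0, 256.0735162487388], [0.0, 384.45925052410416, 195.2234114747234], [0.0, 0.0, 1.0]] [ 1.73894022 -2.15532752  0.53936345] [0.06878067 0.47860667 0.74104819]
{'clock': 0.1, 'joint_pos': array([ 1.12836177e+00,  3.00450052e-01,  1.52152229e+00,  1.26015532e-05,
        1.32070900e+00, -6.65758820e-02]), 'joint_velocities': array([-0.00036418, -0.00065225, -0.00072146,  0.00207618,  0.0019774 ,
        0.00064679]), 'joint_torque': array([ 1.80038478e-03, -5.44380963e+01, -3.62367010e+01, -5.75021545e-05,
        3.05503498e-03, -1.67557539e-05]), 'ee_pos': array([0.20178579, 0.51141866, 0.23075773]), 'ee_rot': array([-1.42954449e-04,  1.86826602e-01,  9.82392755e-01, -5.25270962e-04]), 'force': array([-0.45489334,  0.89047682,  0.17093388]), 'ft_torque': array([ 0.03023387, -0.03363417,  0.02599996]), 'grasp_force': 0.0, 'grip_width': 0.08517339685773528}
```

View pics/scene0.png

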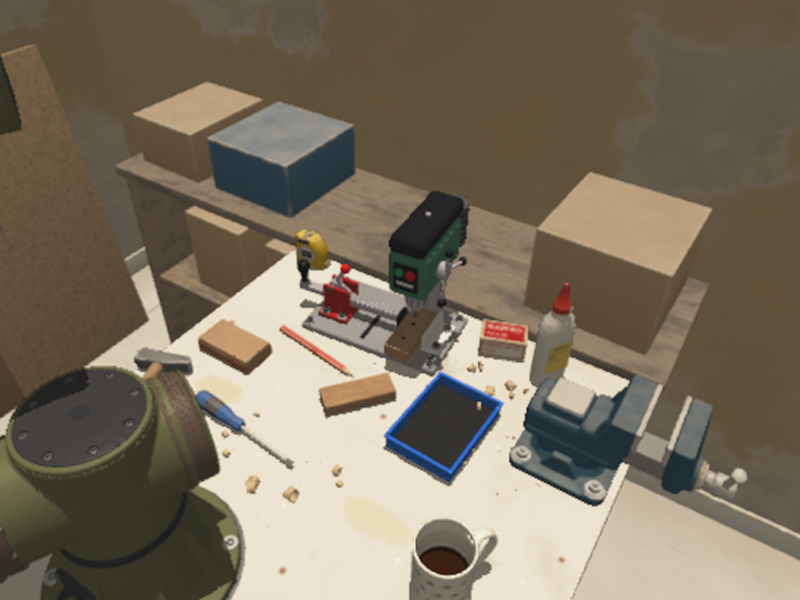

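View pics/top0.png

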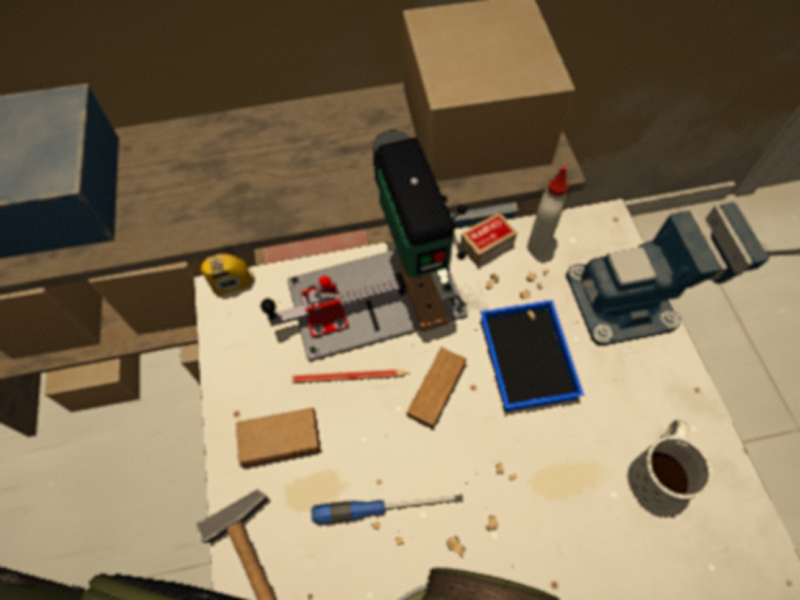

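```bash
cat > crop.py <<'E'
import cv2
def crop(img,x0,y0,w,h,s,out):
    c=cv2.resize(img[y0:y0+h,x0:x0+w],None,fx=s,fy=s,interpolation=cv2.INTER_CUBIC)
    for x in range((x0+19)//20*20,x0+w,20):
        cv2.line(c,((x-x0)*s,0),((x-x0)*s,8),(0,255,255),1); cv2.putText(c,str(x),((x-x0)*s+2,16),0,.4,(0,255,255),1)
    for y in range((y0+19)//20*20,y0+h,20):
        cv2.line(c,(0,(y-y0)*s),(8,(y-y0)*s),(0,255,255),1); cv2.putText(c,str(y),(2,(y-y0)*s+12),0,.4,(0,255,255),1)
    cv2.imwrite(out,c)
E
python3 -c "
import cv2;from crop import crop
crop(cv2.imread('pics/sceneraw.png'),185,120,130,118,5,'pics/s1.png')
crop(cv2.imread('pics/topraw.png'),160,120,150,115,5,'pics/t1.png')"
```

```text
(no output)
```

View pics/s1.png

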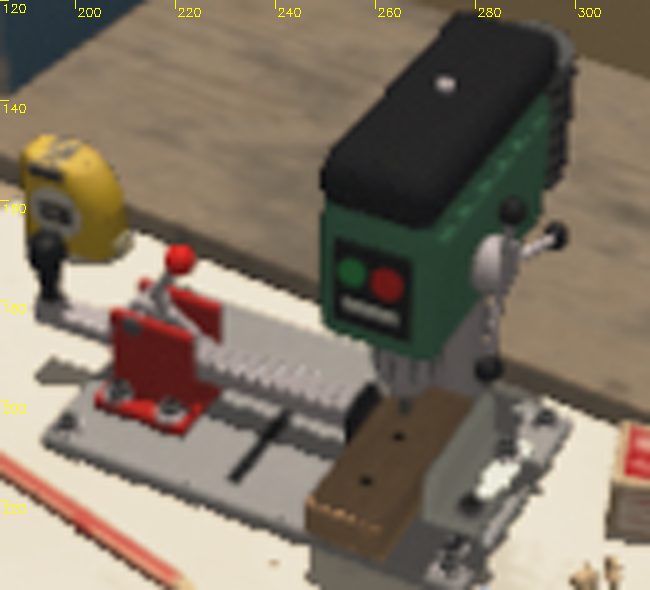

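View pics/t1.png

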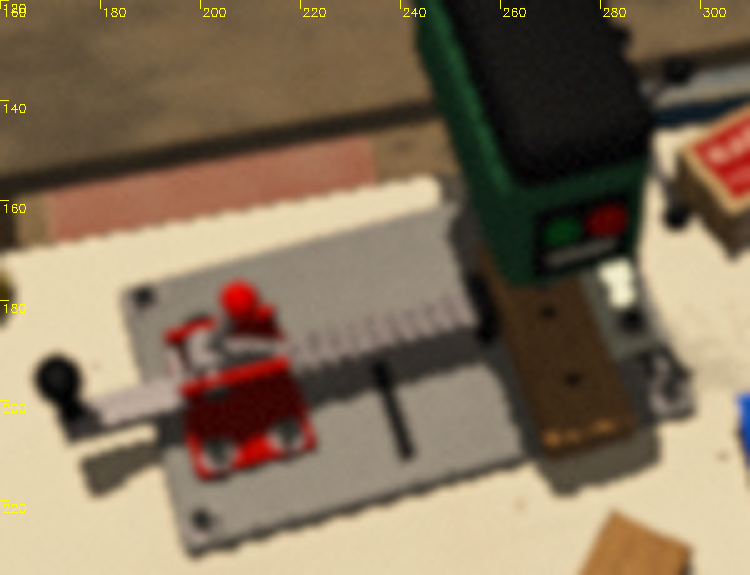

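```bash
cat > fit.py <<'E'
import numpy as np,cv2
from scipy.optimize import least_squares
S=dict(mtx=np.array([[427.76929,0,250.1945],[0,427.76929,186.805],[0,0,1]]),rvec=np.array([2.03134954,-1.10890337,.53919536]),tvec=np.array([-.32653847,.36084317,.88210709]))
T=dict(mtx=np.array([[384.45925,0,256.0735],[0,384.45925,195.2234],[0,0,1]]),rvec=np.array([1.73894022,-2.15532752,.53936345]),tvec=np.array([.06878067,.47860667,.74104819]))
def proj(P,c): return cv2.projectPoints(np.float64(P).reshape(-1,1,3),c["rvec"],c["tvec"],c["mtx"],None)[0][:,0]
def w(p,q):
    q=np.atleast_2d(q).astype(float); c,s=np.cos(p[2]),np.sin(p[2])
    return np.c_[p[0]+c*q[:,0]-s*q[:,1],p[1]+s*q[:,0]+c*q[:,1],q[:,2]]
def tri(a,b):
    f=lambda P:np.r_[proj(P,S)[0]-a,proj(P,T)[0]-b]
    r=least_squares(f,[.5,.2,.08]); return r.x,np.abs(r.fun).max()
def fit(obs,p0):
    f=lambda p:np.concatenate([proj(w(p,q),c)[0]-uv for c,q,uv in obs])
    r=least_squares(f,p0,loss='soft_l1'); return r.x,r.fun.reshape(-1,2).round(1)
E
python3 - <<'E'
from fit import *
print("ball",tri((221,172),(207.8,179.8))); print("knob",tri((194.2,169.6),(171.4,195.8)))
m=.001
o=[(S,(10*m,146*m,111*m),(221,172)),(S,(10*m,238*m,85*m),(194.2,169.6)),(S,(-60*m,205*m,12*m),(194,207.6)),(S,(-52*m,35*m,138*m),(250,185.6)),(S,(-52*m,-35*m,138*m),(272.4,192)),
(T,(10*m,146*m,111*m),(207.8,179.8)),(T,(10*m,238*m,85*m),(171.4,195.8)),(T,(-60*m,205*m,12*m),(198.6,230.4)),(T,(100*m,205*m,12*m),(185,178.4)),(T,(-52*m,35*m,138*m),(265,176.4)),(T,(-52*m,-35*m,138*m),(287.2,172.4))]
for y in(-1,0,.5,1): 
    r=fit(o,[.6,.1,y]); print("jig",r[0],np.abs(r[1]).sum())
print(r[1].tolist())
k=1/1.5625
sc=np.array([(387,437),(440,376),(501,408),(449,471)])*k; tp=np.array([(507,408),(482,311),(551,302),(581,394)])*k
for i in range(4): print("tray corner",tri(sc[i],tp[i]))
print("blank", [tri(np.array(a)*k,np.array(b)*k) for a,b in [((320,392),(407,413)),((388,375),(443,349)),((396,396),(466,360)),((326,411),(433,427))]])
E
```

```text
ball (array([0.55457143, 0.06592917, 0.10987163]), np.float64(0.4590500567842071))
knob (array([0.54477951, 0.15695375, 0.08624493]), np.float64(0.7323682198037886))
jig [ 0.57024277 -0.08026401  0.15950012] 31.6
jig [ 0.5702428  -0.080264    0.15950029] 31.6
jig [ 0.57024288 -0.08026399  0.15950071] 31.6
jig [ 0.57024281 -0.080264    0.15950034] 31.6
[[0.2, -0.3], [-1.1, 1.4], [-0.9, -0.3], [-1.4, 1.5], [1.4, 2.2], [0.1, -1.6], [0.7, 0.4], [-0.0, -1.1], [-4.2, -0.9], [-3.2, 2.0], [3.1, -3.6]]
tray corner (array([ 0.33384722, -0.16434448,  0.0232778 ]), np.float64(1.18479672195474))
tray corner (array([ 0.495698  , -0.17061964,  0.02188041]), np.float64(0.5044291690316527))
tray corner (array([ 0.48953222, -0.28597872,  0.01886368]), np.float64(0.3408498425304458))
tray corner (array([ 0.32830778, -0.27591442,  0.02951509]), np.float64(0.644124451063675))
blank [(array([ 0.35978965, -0.0175601 ,  0.01332689]), np.float64(0.5940051666756858)), (array([ 0.44738068, -0.09459353,  0.02042945]), np.float64(0.6478245198294132)), (array([ 0.4246184 , -0.12632469,  0.00994953]), np.float64(0.16380017918993417)), (array([ 0.33084619, -0.05076965,  0.01469318]), np.float64(0.8914317651540955))]
```

Run:
```python
from fit import *
m=.001
o=[(S,(10*m,146*m,111*m),(221,172)),(S,(10*m,238*m,85*m),(194.2,169.6)),(S,(-60*m,205*m,12*m),(194,207.6)),
(T,(10*m,146*m,111*m),(207.8,179.8)),(T,(10*m,238*m,85*m),(171.4,195.8)),(T,(-60*m,205*m,12*m),(198.6,230.4)),(T,(100*m,205*m,12*m),(185,178.4)),
(S,(-72*m,22.5*m,52*m),(246.6,220.2)),(T,(-72*m,22.5*m,52*m),(269.2,208)),(T,(-72*m,-22.5*m,52*m),(286.6,203.6))]
r=fit(o,[.6,-.1,0.1]); print("jig",r[0],r[1].tolist())
p=r[0]
from crop import crop
J=[(-60,205,12),(100,205,12),(-60,-65,12),(100,-65,12),(10,146,111),(10,238,85),(-72,22.5,52),(-72,-22.5,52),(-72,-22.5,30),(-52,35,138),(-52,-35,138),(0,0,66),(-22,-22.5,46),(-52,35,255),(-52,-35,255)]
ims=[]
for n,c,b in(("scene",S,(185,120,130,118)),("top",T,(160,110,150,125))):
    im=cv2.imread(f"pics/{n}raw.png"); im=im[b[1]:b[1]+b[3],b[0]:b[0]+b[2]]; im=cv2.resize(im,None,fx=400/b[2],fy=400/b[2],interpolation=cv2.INTER_CUBIC)
    for q in (proj(w(p,np.array(J)*m),c)-b[:2])*400/b[2]: cv2.drawMarker(im,tuple(int(v) for v in q),(255,255,0),0,9,1)
    ims.append(im[:330])
cv2.imwrite("pics/ov.png",np.hstack([ims[0][:330],ims[1][:330]]))
```

```text
jig [ 0.5534875  -0.08267232  0.08106587] [[-0.4, 0.8], [-0.4, 1.2], [-2.3, -0.5], [1.2, 0.2], [1.0, -0.4], [-1.6, -0.3], [-1.1, -1.5], [-1.2, 0.2], [0.4, -0.4], [0.7, -0.9]]
```

View pics/ov.png

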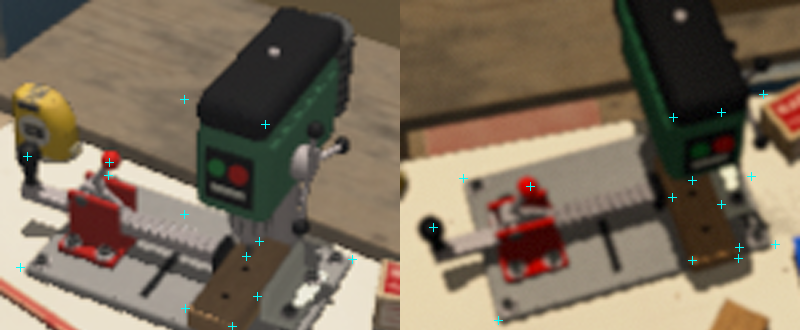

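```bash
cat > h.py <<'E'
import numpy as np
from scipy.spatial.transform import Rotation as R
from bench import manip
from fit import w,tri
J=np.array([.5545,-.0835,.085]); TR=np.array([.412,-.224,-.05])
def W(x,y,z,p=J): return w(p,(x/1e3,y/1e3,z/1e3))[0]
def ori(yaw,lean=0,close='y',flip=False):
    # tool z down, leaning so that it points towards +x(yaw); closing axis along frame x or y
    r=R.from_euler('z',yaw)*R.from_euler('y',np.pi-np.radians(lean))   # tool z=(sin l,0,-cos l), tool y = frame y
    r=r*R.from_euler('z',{'y':0,'x':np.pi/2}[close]+(np.pi if flip else 0))
    q=r.as_quat(); return np.r_[q[3],q[:3]]
def st():
    s=manip.state(); print("t%.2f"%s["clock"],s["ee_pos"].round(4),"F",s["force"].round(1),"w%.4f g%.1f"%(s["grip_width"],s["grasp_force"]))
def blk(x,z,y=0,lean=35,yaw=J[2],p=J):   # TCP for nominal grasp point at frame x,z mm
    l=np.radians(lean); return W(x+19*np.sin(l),y,z-19*np.cos(l),p)
E
python3 - <<'E'
from h import *
k=1/1.5625
print("tape",tri(np.array((308,236))*k,np.array((222,264))*k))
print(manip.state()["ee_rot"])
for f in(0,1):
  for n,P,q in [("ball0",W(10,112,160),ori(J[2],0,'x',f)),("ball1",W(10,174,100),ori(J[2],0,'x',f)),("knob",W(10,238,70),ori(J[2],0,'x',f)),("knob1",W(10,310,70),ori(J[2],0,'x',f)),
   ]+[(f"{m}{l}",P,ori(yw,ll,'y',f)) for l in(30,35,40) for m,P,yw,ll in[("pre",blk(-150,120,0,l),J[2],l),("grip",blk(-58,44,0,l),J[2],l),("out",blk(-190,46,0,l),J[2],l),("up",blk(-190,100,0,l),J[2],l),("tray",blk(-40,37,0,l-8,p=TR),TR[2],l-8),("trayup",blk(-40,110,0,l,p=TR),TR[2],l)]]:
    j=manip.inverse_kinematics(P,q); print(f,n,P.round(3),None if j is None else np.round(j,2))
E
```

```text
tape (array([0.64476391, 0.22343571, 0.07074791]), np.float64(0.16884127510195412))
[-1.42954449e-04  1.86826602e-01  9.82392755e-01 -5.25270962e-04]
0 ball0 [0.555 0.029 0.16 ] [-0.01  0.38  1.59 -0.    1.17 -0.1 ]
0 ball1 [0.55  0.091 0.1  ] [ 0.1   0.46  1.63 -0.    1.05  0.01]
0 knob [0.544 0.154 0.07 ] [ 0.21  0.52  1.62 -0.    1.    0.13]
0 knob1 [0.538 0.226 0.07 ] [ 0.34  0.55  1.57 -0.    1.02  0.25]
0 pre30 [ 0.415 -0.095  0.104] None
0 grip30 [ 0.506 -0.088  0.028] None
0 out30 [ 0.375 -0.099  0.03 ] None
0 up30 [ 0.375 -0.099  0.084] None
0 tray30 [ 0.379 -0.222  0.019] None
0 trayup30 [ 0.382 -0.222  0.094] None
0 pre35 [ 0.416 -0.095  0.104] None
0 grip35 [ 0.508 -0.087  0.028] None
0 out35 [ 0.376 -0.099  0.03 ] None
0 up35 [ 0.376 -0.099  0.084] None
0 tray35 [ 0.381 -0.222  0.02 ] None
0 trayup35 [ 0.383 -0.223  0.094] None
0 pre40 [ 0.417 -0.095  0.105] None
0 grip40 [ 0.509 -0.087  0.029] [-0.38  0.38  2.19  1.81  0.3   2.53]
0 out40 [ 0.377 -0.099  0.031] [-0.62  0.19  2.49  1.8   0.44  2.32]
0 up40 [ 0.377 -0.099  0.085] None
0 tray40 [ 0.382 -0.223  0.021] None

[... 723 characters left out ...]
15]
1 out35 [ 0.376 -0.099  0.03 ] [-0.58  0.17  2.45  1.53  0.36 -0.52]
1 up35 [ 0.376 -0.099  0.084] [-0.58 -0.02  2.43  1.03  0.42  0.01]
1 tray35 [ 0.381 -0.222  0.02 ] [-0.78  0.29  2.24  0.91  0.39  0.02]
1 trayup35 [ 0.383 -0.223  0.094] [-0.84  0.09  2.28  0.96  0.52 -0.01]
1 pre40 [ 0.417 -0.095  0.105] [-0.53  0.    2.38  1.19  0.41 -0.08]
1 grip40 [ 0.509 -0.087  0.029] [-0.38  0.38  2.19  1.81  0.3  -0.61]
1 out40 [ 0.377 -0.099  0.031] [-0.62  0.19  2.49  1.8   0.44 -0.83]
1 up40 [ 0.377 -0.099  0.085] [-0.62 -0.02  2.47  1.32  0.44 -0.3 ]
1 tray40 [ 0.382 -0.223  0.021] [-0.82  0.29  2.28  1.21  0.4  -0.3 ]
1 trayup40 [ 0.384 -0.223  0.095] [-0.87  0.1   2.31  1.19  0.53 -0.26]
```

Run:
```python
from h import *
manip.close_gripper(30)
q=ori(J[2],0,'x')
manip.move_ptp(W(10,115,220),q); 
manip.move_linear(W(10,115,101),feed=.15); st()
for y in (135,150,165,175): manip.move_linear(W(10,y,101),feed=.08); st()
manip.move_linear(W(10,165,110),feed=.1)
manip.move_linear(W(10,165,200),feed=.2); 
manip.gripper_open(); manip.move_ptp(W(10,239,170),q); st()
import cv2
im=[manip.capture(n)["pixels"] for n in("scene","top")]
a=im[0][120:240,170:290]; b=im[1][130:250,140:260]
cv2.imwrite("pics/p1.png",cv2.resize(np.hstack([a,b]),(800,400),interpolation=cv2.INTER_CUBIC))
```

```text
t3.94 [0.5552 0.032  0.1019] F [-0.7 -0.3  0.1] w0.0001 g0.0
t4.34 [0.5536 0.0517 0.1024] F [ -1.1 -10.9   6.5] w0.0000 g5.4
t4.67 [0.5516 0.0677 0.1012] F [ 0.5 -0.4 -0.7] w0.0003 g0.0
t5.01 [0.5504 0.0823 0.1009] F [-0.3  0.  -0.1] w0.0000 g0.0
t5.28 [0.5496 0.0921 0.101 ] F [-0.1 -1.3 -0.2] w0.0001 g0.0
t7.37 [0.5439 0.1562 0.1696] F [ 0.5 -0.6  0.9] w0.0854 g0.0
```

View pics/p1.png

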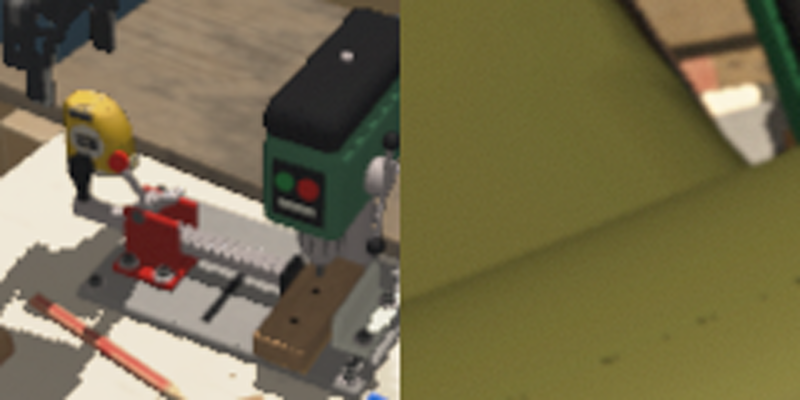

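The ball, at crop (120,162), is thrown over to the +y side. The knob stands free at (80,175), with the gripper above it.

Run:
```python
from h import *
import cv2
manip.move_linear(W(10,239,70),feed=.15); st()
manip.close_gripper(40); st()
for y in (260,285,300,309):
    manip.move_linear(W(10,y,70),feed=.08); st()
    if abs(manip.state()["force"][1])>20: break
manip.gripper_open()
manip.move_linear(W(10,309,170),feed=.2)
manip.move_ptp(W(-40,290,260),ori(J[2],0,'x'))
im=[manip.capture(n)["pixels"] for n in("scene","top")]
a=im[0][120:240,170:320]; cv2.imwrite("pics/topraw2.png",im[1]); cv2.imwrite("pics/sceneraw2.png",im[0])
cv2.imwrite("pics/p2.png",cv2.resize(a,(750,600),interpolation=cv2.INTER_CUBIC)); st()
```

```text
t8.28 [0.5447 0.1554 0.071 ] F [-1.1  0.3  0.7] w0.0851 g0.0
t8.89 [0.5454 0.1556 0.0707] F [ 7.8  1.2 -0.5] w0.0223 g39.6
t9.31 [0.5435 0.1771 0.0707] F [ 5.9  2.1 -0.5] w0.0221 g39.7
t9.78 [0.5412 0.202  0.0707] F [5.6 2.2 0.4] w0.0225 g39.7
t10.12 [0.5399 0.217  0.0706] F [5.  2.2 1.2] w0.0224 g39.7
t10.38 [0.5391 0.2253 0.0706] F [ 5.7 -1.3  1.7] w0.0225 g40.0
t12.27 [0.4898 0.202  0.258 ] F [ 0.1 -0.   0.1] w0.0851 g0.0
```

View pics/p2.png

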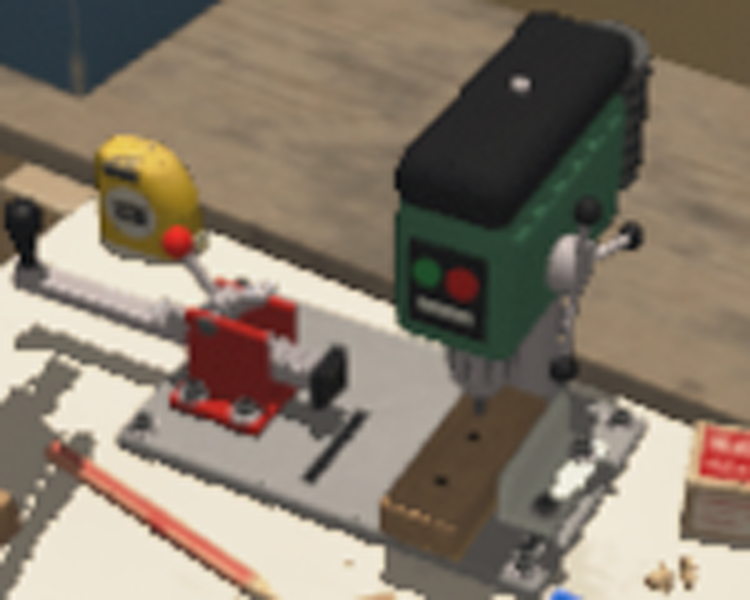

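Run:
```python
from h import *
from fit import *
a=tri((254.1,223.8),(277.9,205.8)); d=a[0]-W(-72,0,52); c,s=np.cos(J[2]),np.sin(J[2])
print(a,"jig-frame offset",c*d[0]+s*d[1],-s*d[0]+c*d[1],d[2])
for n,P in(("L",(-72,22.5,52)),("R",(-72,-22.5,52)),("hole",(0,0,52))): print(n,proj(W(*P),S),proj(W(*P),T))
# path check
for l in (35,):
  for P in [blk(-170,150),blk(-60,44,1),blk(-190,47,4)]: print(manip.inverse_kinematics(P,ori(J[2],35,'y',1)))
```

```text
(array([ 0.48494746, -0.08850688,  0.04567405]), np.float64(0.6466052899297665)) jig-frame offset 0.0022734907538867356 0.0009160484821730787 -0.006325946043014952
L [[245.9529692  220.37522966]] [[269.98490029 207.11932852]]
R [[261.10172569 226.00105118]] [[287.6293858  202.21720428]]
hole [[265.4274616  207.09385772]] [[269.69235616 180.24975847]]
[-0.5341063  -0.12307914  2.35553931  0.74723831  0.5118183   0.36301415]
[-0.36022903  0.36441432  2.15985038  1.36308776  0.25520638 -0.15817208]
[-0.56662361  0.16057508  2.45732313  1.5285225   0.35562106 -0.51338115]
```

Run:
```python
from h import *
q=ori(J[2],35,'y',1)
manip.move_ptp(blk(-190,170),q); st()
l=np.radians(35)
manip.move_linear(blk(-60-90*np.sin(l),44+90*np.cos(l),1),feed=.15); st()
manip.move_linear(blk(-60-20*np.sin(l),44+20*np.cos(l),1),feed=.12); st()
manip.move_linear(blk(-60,44,1),feed=.06); st()
manip.close_gripper(40); st()
import cv2
im=[manip.capture(n)["pixels"] for n in("scene","top")]
cv2.imwrite("pics/p3.png",cv2.resize(np.hstack([im[0][130:250,200:320],im[1][130:250,220:340]]),(800,400),interpolation=cv2.INTER_CUBIC))
```

```text
t13.57 [ 0.3767 -0.0986  0.1548] F [ 0.1 -0.9  0.3] w0.0854 g0.0
t14.34 [ 0.4539 -0.0907  0.1023] F [-0.3  0.   1.1] w0.0853 g0.0
t15.07 [ 0.4939 -0.0878  0.0454] F [-0.3  0.2  0.1] w0.0853 g0.0
t15.56 [ 0.5054 -0.0867  0.0289] F [0.1 0.8 0.1] w0.0852 g0.0
t16.03 [ 0.5054 -0.0859  0.0288] F [-5.   5.   9.6] w0.0445 g39.3
```

View pics/p3.png

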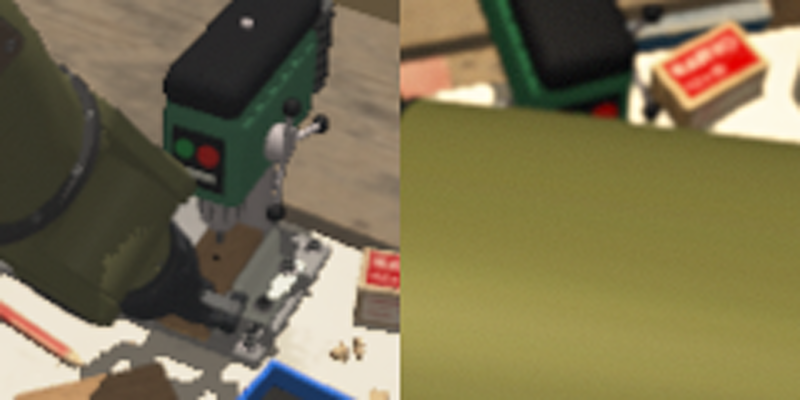

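Run:
```python
from h import *
manip.move_linear(blk(-62,46,2),feed=.03); st()
manip.move_linear(blk(-90,47,3),feed=.06); st()
manip.move_linear(blk(-120,51,4),feed=.08); st()
manip.move_linear(blk(-190,85,4),feed=.08); st()
manip.pause(.1)
manip.move_linear(blk(-190,105,4),feed=.1); st()
P=blk(-48,110,0,27,p=TR); q=ori(TR[2],27,'y',1)
print(manip.inverse_kinematics(P,q), manip.inverse_kinematics(blk(-48,37,0,27,p=TR),q))
manip.move_linear(P,q,feed=.1); st()
import cv2
im=[manip.capture(n)["pixels"] for n in("scene","top")]
cv2.imwrite("pics/p4.png",cv2.resize(np.hstack([im[0][180:320,200:340],im[1][160:300,250:390]]),(800,400),interpolation=cv2.INTER_CUBIC))
```

```text
t16.38 [ 0.5033 -0.0858  0.0305] F [-1.2  0.6 -1.2] w0.0446 g40.7
t17.00 [ 0.4757 -0.0874  0.0316] F [ 0.5  0.2 -0.9] w0.0446 g40.5
t17.52 [ 0.4458 -0.089   0.0357] F [ 0.4  0.4 -1.4] w0.0448 g40.5
t18.65 [ 0.3759 -0.0947  0.0694] F [-0.   0.5 -1. ] w0.0449 g40.5
t19.10 [ 0.3759 -0.0947  0.0895] F [ 0.3 -0.4 -1.2] w0.0444 g40.6
[-0.79912849  0.08400459  2.22932976  0.62153101  0.55973352  0.33335678] [-0.79912849  0.2773791   2.25769547  0.92141376  0.39865469 -0.00283904]
t20.52 [ 0.3726 -0.2216  0.0929] F [-0.6 -0.7 -0.9] w0.0446 g40.6
```

View pics/p4.png

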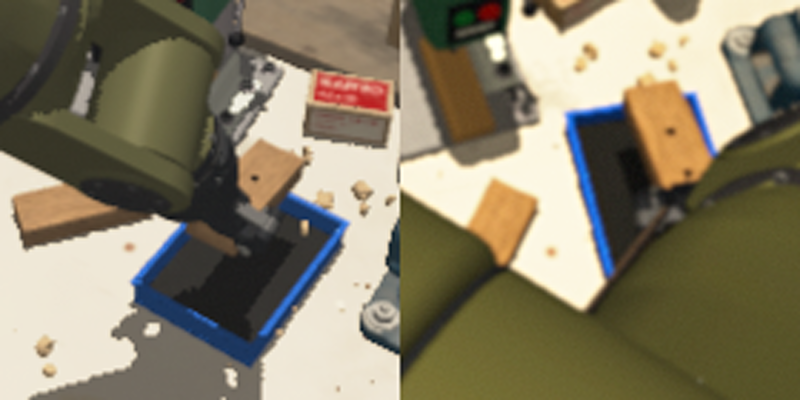

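Run:
```python
from h import *
for a,b in(((288,229),(329.8,190.8)),((306,234),(353.3,189))):
    P,e=tri(a,b); d=P[:2]-TR[:2]; c,s=np.cos(TR[2]),np.sin(TR[2]); print(P.round(4),e.round(2),"tray",(c*d[0]+s*d[1]).round(4),(-s*d[0]+c*d[1]).round(4))
q=ori(TR[2],27,'y',1)
manip.move_linear(blk(-46,55,0,27,p=TR),q,feed=.1); st()
z=55
while z>31:
    z-=1.5; manip.move_linear(blk(-46,z,0,27,p=TR),q,feed=.03)
    if manip.state()["force"][2]>1.5: break
print(z); st()
import cv2
im=[manip.capture(n)["pixels"] for n in("scene","top")]
cv2.imwrite("pics/p5.png",cv2.resize(np.hstack([im[0][180:320,200:340],im[1][160:300,250:390]]),(800,400),interpolation=cv2.INTER_CUBIC))
```

```text
[ 0.4622 -0.2017  0.1101] 0.72 tray 0.0491 0.0248
[ 0.4504 -0.2511  0.127 ] 0.77 tray 0.0397 -0.0251
t21.32 [ 0.3748 -0.2222  0.0383] F [ 0.5  0.4 -0.8] w0.0444 g40.6
35.5
t24.57 [ 0.3747 -0.2222  0.0186] F [-0.6 -0.8  1.9] w0.0448 g40.9
```

View pics/p5.png

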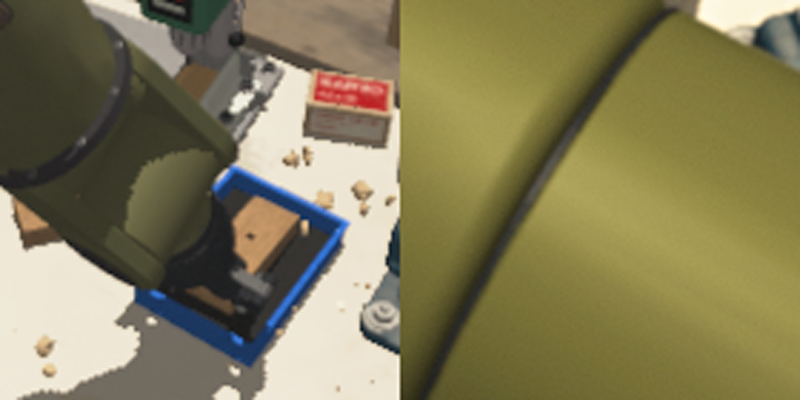

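Run:
```python
from h import *
manip.gripper_open(); st()
l=np.radians(27); 
for d,f in((25,.05),(120,.15)):
    manip.move_linear(blk(-46-d*np.sin(l),35.5+d*np.cos(l),0,27,p=TR),feed=f); st()
j=manip.state()["joint_pos"].copy(); j[0]+=1.6; j[1]-=.2; manip.goto_joints(j); st()
import cv2
im=[manip.capture(n)["pixels"] for n in("scene","top")]
cv2.imwrite("pics/p6.png",np.hstack([cv2.resize(im[0][110:310,160:360],(400,400),interpolation=cv2.INTER_CUBIC),cv2.resize(im[1][110:310,160:360+40],(400,400),interpolation=cv2.INTER_CUBIC)]))
```

```text
t25.16 [ 0.3747 -0.2221  0.0186] F [ 0.  -0.4 -0.1] w0.0852 g0.0
t25.81 [ 0.3634 -0.2216  0.0408] F [-0.5  0.1  0.9] w0.0853 g0.0
t26.59 [ 0.3203 -0.2193  0.1249] F [-0.1 -0.8 -0.3] w0.0858 g0.0
t28.59 [0.2194 0.3338 0.1999] F [1.1 0.2 0.3] w0.0851 g0.0
```

View pics/p6.png

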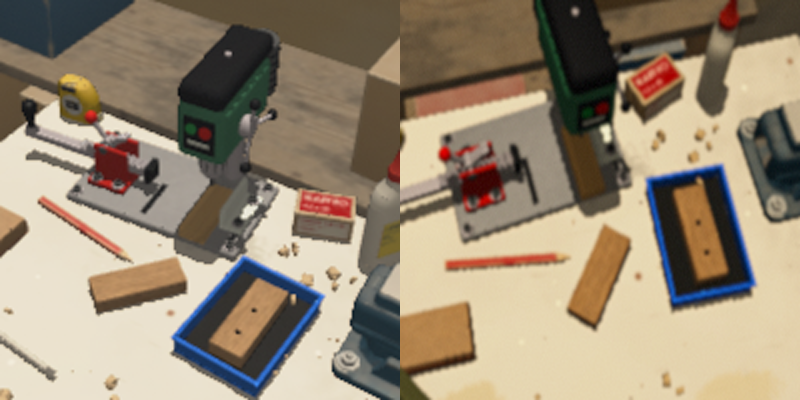

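The block lies flat in the tray, centred at about (250,320) in the scene view. The pawl is over, the bar is back, and the bystanders haven't moved.

```bash
python3 -c "
from bench import manip
manip.pause(.3); print(manip.hand_in())"
```

```text
the job is handed in; nothing more can be done
None
```

The job is handed in, but no verdict came back: the last pictures show the block flat in the blue tray, the pawl thrown over, the bar drawn fully back and the bystanders in place, at about 29 s of the 58 s allowed.

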